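# Tug-test the burgundy rotor on its bench spinner

### The job

The burgundy rotor has just been snapped onto its spinner: check that it is retained. Grip its centre knob and pull it up with about 11 N, so that it rises about 12 mm against its spring coupling; hold that for a second, ease it back down until it is seated again, then let go. Do not pull harder than about 15 N, do not let go of it while it is up, and leave the spinner with the grey rotor alone.

Things in the scene. Friction and masses are not known exactly. Their poses are not given: they have to be found in the camera images.
- knob_burgundy (a point): Grip point on the axis of the burgundy (dark red) rotor's knob: 28 mm above the rotor's flat top, 18 mm below the knob's top, 136 mm above the table when seated; rises with the rotor. Knob: upright burgundy cylinder, 24 mm diameter, 46 mm tall, mid-rotor. Rotor: round, 108 mm diameter, ring of eight tube holes. Within 80 mm of the knob nothing stands above the rotor's top.
- rotor_burgundy (a joint): Lift of the burgundy rotor in m: 0 seated, positive up, hard stop at 0.030. It moves only straight up and down (it does not turn) on a sprung coupling that pulls it home: the upward pull needed, weight included, is about 5.5 N to start it and 5 N more per 10 mm of lift, so about 11.5 N at 12 mm. Released, it springs back to 0.
- spinner_burgundy: The white bench spinner, fixed to the table, that carries the burgundy rotor: base 170 x 170 x 60 mm high, on it a round bowl up to 164 mm in diameter, rim 104 mm above the table; the rotor's flat top is 4 mm above that rim. Origin: centre of its underside, on the rotor's axis; z up, its control panel faces -x.
- spinner_grey: Bystander to leave alone: an identical white spinner, fixed to the table, with a grey rotor and grey knob, same sizes and same origin. A third rotor (blue) on a grey plastic stand is only a spare.

How it is judged (in metres and radians):
On the way:
1. the burgundy rotor is held up by the fingers against its spring, 6 to 20 mm above its seat (about 8.5 to 15.5 N), for half a second (value of joint rotor_burgundy between 0.006 and 0.02 m and contact force between the fingers and spinner_burgundy above 1 N), for 0.5 s.
At the end, for the whole second after the job is handed in: After the tug the burgundy rotor is seated again (less than 2 mm up) and the fingers have let go of it (value of joint rotor_burgundy below 0.002 m and contact force between the fingers and spinner_burgundy below 0.2 N); the robot touches nothing.
It fails at once if the burgundy rotor is pulled up more than 23 mm (about 17 N) (value of joint rotor_burgundy above 0.023 m).
It fails at once if the burgundy rotor is let go while more than 5 mm up (value of joint rotor_burgundy above 0.005 m and contact force between the fingers and spinner_burgundy below 0.3 N).
It fails at once if the robot presses on or grips the spinner with the grey rotor (contact force between any of the fingers, the arm and spinner_grey above 2 N).
It also fails if it takes over 38 s, if anything falls off the work surface, if the arm or the gripper's body presses on something with over 40 N, if the wrist force passes 120 N, or if a joint passes its speed limit or range.

### The arm

A 7-joint arm with a two-finger parallel gripper is mounted at the origin on the work surface. World frame = base frame: x ahead of the robot, y to its left, z up, the work surface at z = 0. Lengths are in mm, angles in rad, forces in N, time in s.
With the tool pointing down it reaches from about 350 to 900 mm from the base axis. Payload 7.2 kg.
Tool frame: the origin (TCP) lies between the finger pads; the fingertips stand 17 mm ahead of it and the grasp point (between the pads) lies 2 mm behind it; z points along the fingers, x is the direction in which the jaws open and shut, and the axes are right-handed (so a half turn about z gives the same grasp; the last joint's range is limited). The gripper opens to 88 mm and grips with 3 to 60 N. Pads are 20 mm wide; open, the fingers measure 115 mm over their backs; the gripper's body (75 mm by 178 mm) begins 61 mm behind the grasp point.
Start: joints at [-1.291, 0.411, -0.013, 1.596, 0.006, 1.134, -0.082], TCP at [213.028, 587.578, 239.653] pointing down, gripper open.
Joint ranges: [-2.95, 2.95], [-0.29, 1.99], [-1.47, 1.44], [0.14, 2.54], [-1.03, 4.17], [0.13, 1.85], [-2.86, 2.86]. Speed limits (rad/s): [2.39, 2.39, 3.01, 3.01, 3.14, 3.14, 3.14].

### API

Orientations are given as a rotation vector (axis times angle).
In Python, from bench import bot, imaging, close_job gives the robot as it stands.
- The arm moves only by the tool servo_tool, never from a script. Its argument "steps" is a list of rows, each a list of 7 numbers: the shift along the tool's x, y, z in units of 0.04 m (1.0 is 0.04 m), then the turn, a rotation vector about the tool's x, y, z in units of 45 degrees (1.0 is 45 degrees), then the closure, from 0 (fully open) to 1 (shut). In form: [[tx, ty, tz, rx, ry, rz, jaw], ...]. A call has 1 to 20 rows; each row shifts and turns the pose as measured when the row begins, along the tool's axes as they then stand; what a row does not reach is not made up. A row lasts 1/10 s, in which the tool goes at most 50 mm and 8.59 degrees, less where a joint would pass 70% of its speed; a pose out of reach is approached as far as the arm can. A call with a number of a shift or a turn outside -1 to 1 is refused whole. A call with a gripper value outside its range is refused whole. The fingers move at their own pace and stop on an object; "grip_force" is the grip in N (left out, the last holds). Time passes only in rows, so rows that do not move let the fingers close. It gives the time, the measured TCP pose, the force and the opening at its end, in the units of the state.
- bot.get_obs(): the state, without advancing time (a new reading comes with each control period).
- imaging.snapshot(name): name is "side" or "top" or "wrist"; returns a dict with "frame" (480x640x3 uint8, blue, green, red), "intrinsics" (3x3 intrinsics, pixels), "pose" (4x4, takes a point from camera to world coordinates). Camera axes: x right, y down, z forward; pixel columns grow to the right and rows downward; lengths in mm; the calibration is good to about 2 mm. A picture is of the moment at which its call begins. There is no depth.
- close_job(): hands the job in, once; it reports no verdict.
The state is a dict: "clock": time; "joint_pos": joint angles; "qvel": joint speeds; "effort": joint torques, N m; "eef_pos": TCP position; "eef_rot": TCP orientation; "wrist_force": force on the tool from outside, world axes, zero at the start; "ft_torque": the same for the moment, N m; "finger_gap": opening from 0.0 (shut) to 1.0 (fully open).
Only numpy, scipy, OpenCV 4.12 (cv2) and the standard library are available. Lean on these libraries where they do the work, as an engineer would, in place of code of your own. Each camera call takes 0.05 s, during which the arm holds its last target. There are 200 camera calls.

## Working session

There is one attempt and no reset: what is moved stays moved. The work goes in short steps, Python scripts to look and compute and a tool call to move; the robot and the scene stay as the last step left them, time stands still between calls to the robot, and variables do not carry over. Pictures are saved under pics/ and viewed, about 8 in all and at most 12, crops included, and the job is handed in when it is done.

Besides the shell and the picture viewer there is one more tool, called after ">>>" by a JSON object that holds its "api" and its "payload". servo_tool: Moves the arm, as the interface text tells. Its arguments: {"type":"object","properties":{"steps":{"type":"array","items":{"type":"array","items":{"type":"number"}}},"grip_force":{"type":"number"}},"required":["steps"]}

```bash
mkdir -p pics
python3 - <<'E'
from bench import bot, imaging
import cv2,numpy as np
o=bot.get_obs();print({k:np.round(o[k],3) for k in ('clock','eef_pos','eef_rot','wrist_force','finger_gap')})
a=[]
for n in ("top","side"):
    s=imaging.snapshot(n);cv2.imwrite(f"pics/{n}0.png",s["frame"]);np.savez(f"pics/{n}0.npz",K=s["intrinsics"],T=s["pose"])
    print(n,s["intrinsics"].round(1).tolist(),s["pose"].round(3).tolist())
E
```

```text
{'clock': np.float64(0.0), 'eef_pos': array([212.855, 587.143, 238.828]), 'eef_rot': array([ 2.571e+00,  1.803e+00, -2.000e-03]), 'wrist_force': array([ 0.254, -0.318, -0.118]), 'finger_gap': np.float64(1.002)}
top [[529.4, 0.0, 327.1], [0.0, 529.4, 245.2], [0.0, 0.0, 1.0]] [[-0.004, -0.981, 0.193, 390.532], [-1.0, 0.003, -0.004, -5.417], [0.003, -0.193, -0.981, 1012.616], [0.0, 0.0, 0.0, 1.0]]
side [[471.5, 0.0, 320.9], [0.0, 471.5, 247.5], [0.0, 0.0, 1.0]] [[-0.877, -0.279, 0.393, 261.721], [-0.481, 0.49, -0.727, 498.795], [0.01, -0.826, -0.564, 513.58], [0.0, 0.0, 0.0, 1.0]]
```

View pics/top0.png

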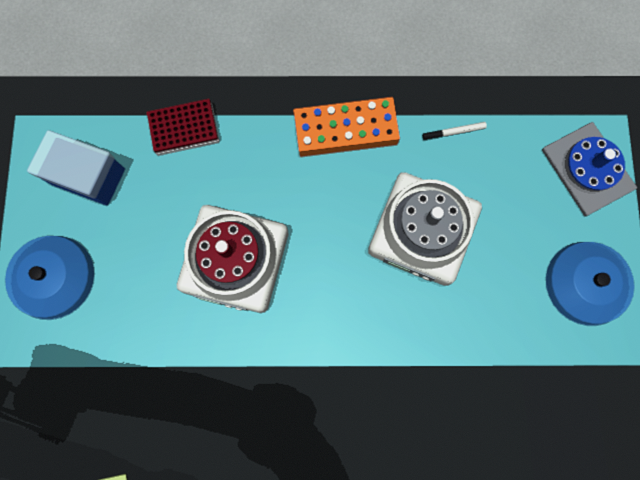

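View pics/side0.png

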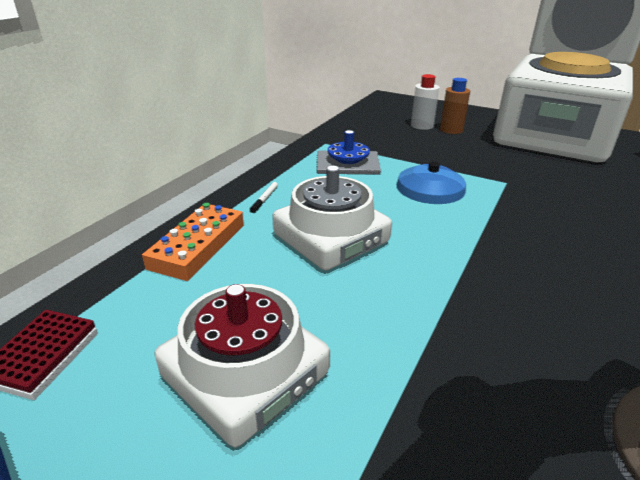

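The top view shows the burgundy knob's white top at (222,246) and the rotor at (227,251). In the side view the knob top is at (236,290). The grey spinner is well away, on the -y side.

```bash
cat > h.py <<'E'
import numpy as np,cv2
from scipy.spatial.transform import Rotation as R
def ray(K,T,uv,z):
    d=T[:3,:3]@np.linalg.inv(K)@[*uv,1]; c=T[:3,3]; return c+d*(z-c[2])/d[2]
def rel(o,tgt):
    "shift to target in tool axes, mm"
    return R.from_rotvec(o["eef_rot"]).inv().apply(np.array(tgt)-o["eef_pos"])
E
python3 - <<'E'
from h import *
from bench import bot
for n,uv in (("top",(222,246)),("side",(236,290))):
    f=np.load(f"pics/{n}0.npz");p=ray(f["K"],f["T"],uv,154);print(n,p.round(1))
    print(ray(f["K"],f["T"],(227,251),108).round(1)) if n=="top" else 0
o=bot.get_obs();print(R.from_rotvec(o["eef_rot"]).as_matrix().round(3), rel(o,[*p[:2],240]).round(1))
E
```

```text
top [558.8 165.  154. ]
[558.9 165.1 108. ]
side [556.9 164.  154. ]
[[ 0.341  0.94  -0.   ]
 [ 0.94  -0.341 -0.001]
 [-0.001  0.    -1.   ]] [-280.6  467.6   -0.6]
```

Both cameras agree on the knob at about (558, 164.5), so I'll approach at the current height.

>>> {"api": "servo_tool", "payload": {"steps": [[-0.35,0.585,0,0,0,0,0],[-0.35,0.585,0,0,0,0,0],[-0.35,0.585,0,0,0,0,0],[-0.35,0.585,0,0,0,0,0],[-0.35,0.585,0,0,0,0,0],[-0.35,0.585,0,0,0,0,0],[-0.35,0.585,0,0,0,0,0],[-0.35,0.585,0,0,0,0,0],[-0.35,0.585,0,0,0,0,0],[-0.35,0.585,0,0,0,0,0],[-0.35,0.585,0,0,0,0,0],[-0.35,0.585,0,0,0,0,0],[-0.35,0.585,0,0,0,0,0],[-0.35,0.585,0,0,0,0,0],[-0.35,0.585,0,0,0,0,0],[-0.35,0.585,0,0,0,0,0],[-0.35,0.585,0,0,0,0,0],[0,0,0,0,0,0,0]], "grip_force": 30}}

```text
clock: 1.9
eef_pos: [513.3, 210.9, 232.5]
eef_rot: [2.565, 1.806, -0.022]
wrist_force: [0.0, 0.1, 0.4]
finger_gap: 1.001
```

Run:
```python
from h import *
from bench import bot,imaging
o=bot.get_obs();print(o["clock"],o["eef_pos"].round(1),R.from_rotvec(o["eef_rot"]).as_matrix().round(3).tolist(),rel(o,[558,164.5,134]).round(1))
s=imaging.snapshot("wrist");cv2.imwrite("pics/w1.png",s["frame"])
np.savez("pics/w1.npz",K=s["intrinsics"],T=s["pose"])
```

```text
1.9 [513.3 210.9 232.5] [[0.337, 0.941, -0.009], [0.941, -0.337, -0.012], [-0.014, -0.005, -1.0]] [-27.2  58.2  98.6]
```

View pics/w1.png

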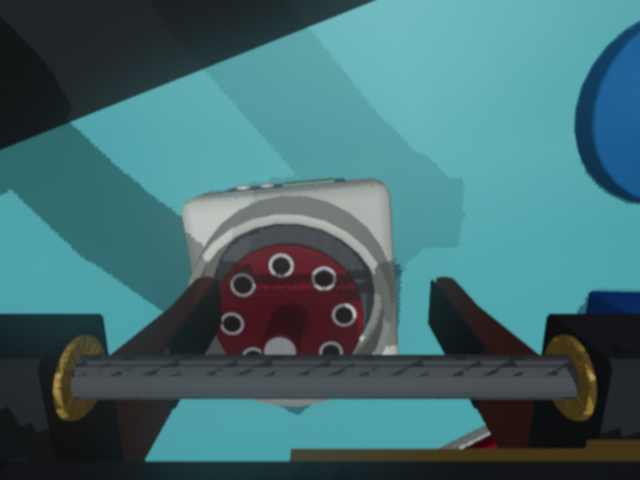

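The wrist view shows the knob top at about (280,347), between the fingers and partly behind the gripper's bar. I'll level the tool, centre it above the knob, then check it.

>>> {"api": "servo_tool", "payload": {"steps": [[-0.17,0.36,0,-0.006,0.018,0,0],[-0.17,0.36,0,0,0,0,0],[-0.17,0.36,0,0,0,0,0],[-0.17,0.36,0,0,0,0,0],[0,0,0,0,0,0,0],[0,0,0,0,0,0,0]]}}

```text
clock: 2.55
eef_pos: [554.7, 172.7, 230.5]
eef_rot: [-2.556, -1.817, 0.004]
wrist_force: [-0.6, 1.0, 0.1]
finger_gap: 0.997
```

Run:
```python
from h import *
from bench import bot,imaging
f=np.load("pics/w1.npz");print(ray(f["K"],f["T"],(280,347),154).round(1))
o=bot.get_obs();print(o["clock"],o["eef_pos"].round(1),R.from_rotvec(o["eef_rot"]).as_matrix().round(3).tolist(),rel(o,[558,164.5,134]).round(1))
```

```text
[553.4 166.1 154. ]
2.55 [554.7 172.7 230.5] [[0.329, 0.944, -0.006], [0.944, -0.329, 0.003], [0.001, -0.006, -1.0]] [-6.8  6.5 96.5]
```

>>> {"api": "servo_tool", "payload": {"steps": [[-0.1,0.1,0.4,0,0,0,0],[-0.05,0.05,0.4,0,0,0,0],[0,0,0.4,0,0,0,0],[0,0,0.4,0,0,0,0],[0,0,0.4,0,0,0,0],[0,0,0,0,0,0,0]]}}

```text
clock: 3.15
eef_pos: [554.3, 172.3, 148.4]
eef_rot: [-2.546, -1.824, 0.002]
wrist_force: [-0.3, -1.2, 0.1]
finger_gap: 0.999
```

Run:
```python
from h import *
from bench import bot,imaging
o=bot.get_obs();print(o["clock"],o["eef_pos"].round(1),R.from_rotvec(o["eef_rot"]).as_matrix().round(3).tolist(),rel(o,[557.7,164.6,134]).round(1))
s=imaging.snapshot("side");cv2.imwrite("pics/s2.png",cv2.resize(s["frame"][180:420,100:420],None,fx=2.4,fy=2.4))
```

```text
3.15 [554.3 172.3 148.4] [[0.321, 0.947, -0.007], [0.947, -0.321, 0.007], [0.004, -0.008, -1.0]] [-6.3  5.8 14.3]
```

View pics/s2.png

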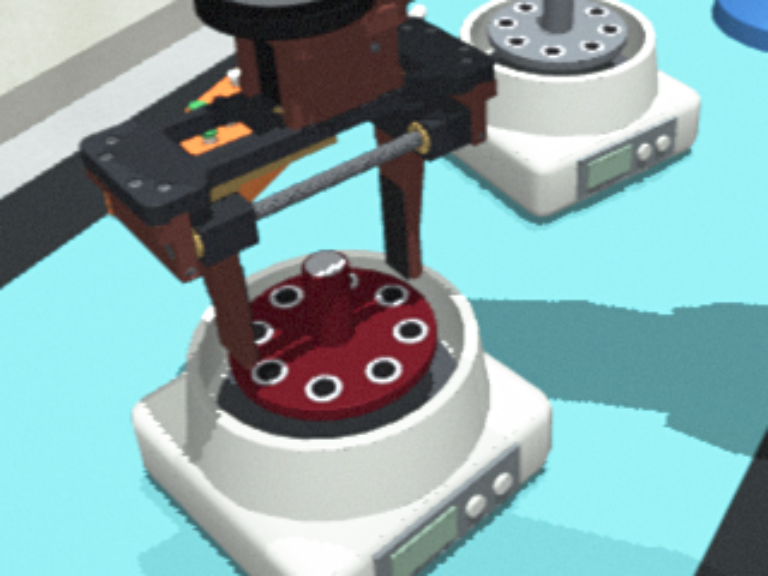

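The side view shows the fingers straddling the burgundy knob, with the tips still above the rotor. The tool sits about 8 mm off centre towards -x/+y, because small shifts fall short. I'll correct with a larger shift.

>>> {"api": "servo_tool", "payload": {"steps": [[-0.2,0.2,0.15,0,0.008,0,0],[-0.1,0.1,0.1,0,0,0,0],[0,0,0,0,0,0,0]]}}

```text
clock: 3.5
eef_pos: [563.8, 157.4, 140.9]
eef_rot: [-2.542, -1.824, -0.014]
wrist_force: [0.1, 0.8, -0.1]
finger_gap: 1.004
```

Run:
```python
from h import *
from bench import bot,imaging
o=bot.get_obs();print(o["clock"],o["eef_pos"].round(1),R.from_rotvec(o["eef_rot"]).as_matrix().round(3).tolist(),rel(o,[557.7,164.6,134]).round(1))
```

```text
3.5 [563.8 157.4 140.9] [[0.32, 0.947, -0.0], [0.947, -0.32, 0.015], [0.014, -0.005, -1.0]] [ 4.8 -8.1  7. ]
```

>>> {"api": "servo_tool", "payload": {"steps": [[0.12,-0.2,0.17,-0.004,-0.018,0,0],[0,0,0,0,0,0,0],[0,0,0,0,0,0,0]]}}

```text
clock: 3.8
eef_pos: [557.8, 165.0, 134.4]
eef_rot: [-2.553, -1.83, 0.001]
wrist_force: [-0.0, 0.5, 0.6]
finger_gap: 1.001
```

Run:
```python
from h import *
from bench import bot,imaging
o=bot.get_obs();print(o["clock"],o["eef_pos"].round(1),R.from_rotvec(o["eef_rot"]).as_matrix().round(3).tolist(),rel(o,[557.7,164.6,134]).round(1))
```

```text
3.8 [557.8 165.  134.4] [[0.321, 0.947, -0.001], [0.947, -0.321, 0.0], [0.0, -0.001, -1.0]] [-0.4  0.   0.4]
```

On target and level, so I'll close at 40 N.

>>> {"api": "servo_tool", "payload": {"steps": [[0,0,0,0,0,0,0.4],[0,0,0,0,0,0,0.7],[0,0,0,0,0,0,1],[0,0,0,0,0,0,1],[0,0,0,0,0,0,1],[0,0,0,0,0,0,1],[0,0,0,0,0,0,1],[0,0,0,0,0,0,1],[0,0,0,0,0,0,1],[0,0,0,0,0,0,1]], "grip_force": 40}}

```text
clock: 4.8
eef_pos: [557.8, 165.2, 134.9]
eef_rot: [-2.553, -1.831, 0.0]
wrist_force: [0.2, 0.3, 0.4]
finger_gap: 0.267
```

Gripped: the opening is 23.5 mm, against a 24 mm knob. Lifting gently.

>>> {"api": "servo_tool", "payload": {"steps": [[0,0,-0.08,0,0,0,1],[0,0,-0.08,0,0,0,1],[0,0,0,0,0,0,1]]}}

```text
clock: 5.1
eef_pos: [557.7, 165.2, 140.1]
eef_rot: [-2.553, -1.831, 0.001]
wrist_force: [3.0, -0.4, -8.1]
finger_gap: 0.268
```

>>> {"api": "servo_tool", "payload": {"steps": [[0,0,-0.08,0,0,0,1],[0,0,-0.1,0,0,0,1],[0,0,0,0,0,0,1]]}}

```text
clock: 5.4
eef_pos: [557.7, 165.2, 146.7]
eef_rot: [-2.553, -1.831, 0.002]
wrist_force: [4.4, 1.4, -10.4]
finger_gap: 0.265
```

>>> {"api": "servo_tool", "payload": {"steps": [[0,0,0,0,0,0,1],[0,0,0,0,0,0,1],[0,0,0,0,0,0,1],[0,0,0,0,0,0,1],[0,0,0,0,0,0,1],[0,0,0,0,0,0,1]]}}

```text
clock: 6.0
eef_pos: [557.7, 165.2, 146.1]
eef_rot: [-2.553, -1.831, 0.003]
wrist_force: [3.3, 1.5, -11.4]
finger_gap: 0.27
```

Run:
```python
from h import *
from bench import bot,imaging
o=bot.get_obs();print(o["eef_pos"],o["wrist_force"])
s=imaging.snapshot("side");cv2.imwrite("pics/s3.png",cv2.resize(s["frame"][180:420,100:420],None,fx=2.4,fy=2.4))
```

```text
[557.68085774 165.16663459 146.07281028] [  3.27861802   1.5469358  -11.43445295]
```

View pics/s3.png

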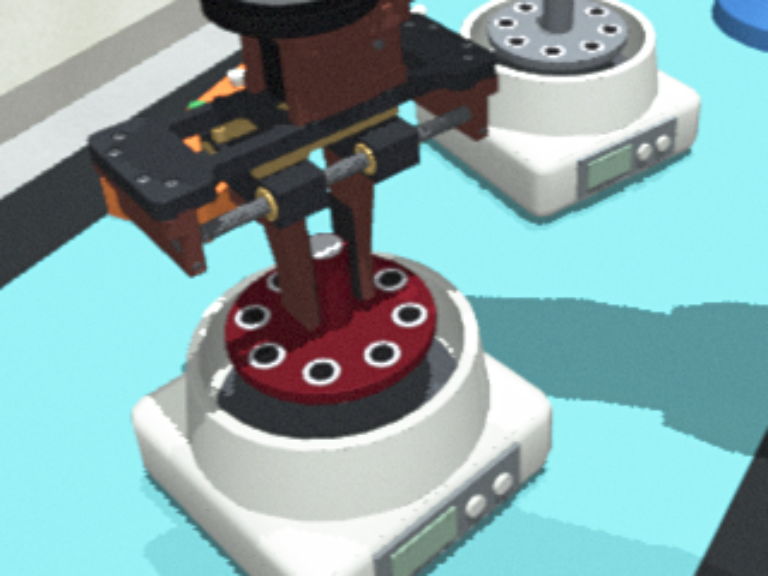

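The rotor is visibly raised: the front hole went from row 387 to 371, and the knob is held centrally. The pull is about 11.4 N at about 11.5 mm of lift. I'll hold a little longer, then ease it down.

>>> {"api": "servo_tool", "payload": {"steps": [[0,0,0,0,0,0,1],[0,0,0,0,0,0,1],[0,0,0,0,0,0,1],[0,0,0,0,0,0,1],[0,0,0,0,0,0,1],[0,0,0.08,0,0,0,1],[0,0,0.08,0,0,0,1],[0,0,0.06,0,0,0,1],[0,0,0,0,0,0,1]]}}

```text
clock: 6.95
eef_pos: [557.7, 165.2, 137.3]
eef_rot: [-2.553, -1.831, 0.002]
wrist_force: [3.3, 0.4, -7.5]
finger_gap: 0.266
```

>>> {"api": "servo_tool", "payload": {"steps": [[0,0,0.05,0,0,0,1],[0,0,0.03,0,0,0,1],[0,0,0,0,0,0,1]]}}

```text
clock: 7.25
eef_pos: [557.7, 165.2, 135.1]
eef_rot: [-2.553, -1.831, 0.002]
wrist_force: [2.2, -0.0, -5.5]
finger_gap: 0.266
```

>>> {"api": "servo_tool", "payload": {"steps": [[0,0,0.04,0,0,0,1],[0,0,0.02,0,0,0,1],[0,0,0,0,0,0,1]]}}

```text
clock: 7.55
eef_pos: [557.7, 165.2, 135.0]
eef_rot: [-2.552, -1.83, -0.0]
wrist_force: [2.3, 0.2, -5.1]
finger_gap: 0.266
```

>>> {"api": "servo_tool", "payload": {"steps": [[0,0,0.08,0,0,0,1],[0,0,0.08,0,0,0,1]]}}

```text
clock: 7.75
eef_pos: [558.0, 165.2, 134.6]
eef_rot: [-2.552, -1.829, -0.003]
wrist_force: [-13.7, -4.6, 34.2]
finger_gap: 0.266
```

It is seated: the tool won't go lower and the force now pushes down. I'll relax that, then open.

>>> {"api": "servo_tool", "payload": {"steps": [[0,0,0,0,0,0,1],[0,0,0,0,0,0,1],[0,0,0,0,0,0,0.6],[0,0,0,0,0,0,0.3],[0,0,0,0,0,0,0],[0,0,0,0,0,0,0],[0,0,0,0,0,0,0],[0,0,0,0,0,0,0]]}}

```text
clock: 8.55
eef_pos: [558.1, 165.6, 134.9]
eef_rot: [-2.551, -1.83, -0.004]
wrist_force: [0.3, 0.6, -0.7]
finger_gap: 0.775
```

>>> {"api": "servo_tool", "payload": {"steps": [[0,0,0,0,0,0,0],[0,0,0,0,0,0,0],[0,0,-0.4,0,0,0,0],[0,0,-0.5,0,0,0,0],[0,0,-0.5,0,0,0,0],[0,0,-0.5,0,0,0,0],[0,0,-0.5,0,0,0,0],[0,0,0,0,0,0,0],[0,0,0,0,0,0,0],[0,0,0,0,0,0,0]]}}

```text
clock: 9.55
eef_pos: [557.0, 164.9, 232.6]
eef_rot: [-2.551, -1.829, 0.0]
wrist_force: [-0.5, -0.4, -0.8]
finger_gap: 1.006
```

Run:
```python
from h import *
from bench import bot,imaging
o=bot.get_obs();print(o["clock"],o["eef_pos"],o["wrist_force"],abs(o["qvel"]).max())
s=imaging.snapshot("side");cv2.imwrite("pics/s4.png",cv2.resize(s["frame"][180:420,100:420],None,fx=2.4,fy=2.4))
```

```text
9.55 [557.0123999  164.89703757 232.61429796] [-0.4861827  -0.41406255 -0.84378753] 0.012947849887859056
```

View pics/s4.png

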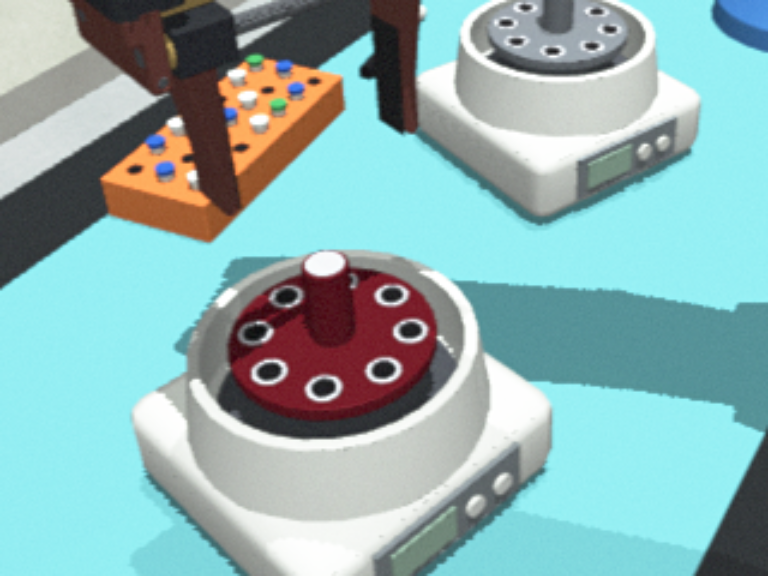

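The rotor is back at its seated height: the front hole is at row 387 and the knob top at row 264, as before the tug. The gripper is open and clear above it.

```bash
python3 -c "
from bench import close_job
print(close_job())"
```

```text
the job is handed in; nothing more can be done
None
```

The burgundy rotor is retained. I gripped its knob at 40 N and pulled it up about 11.5 mm with about 11.4 N. I held it there for about 1.1 s, eased it back down, let go and backed off about 100 mm above it. The job was handed in at about 9.6 s.

- **Final checks:** The last side view shows the rotor at the same pixel height as before the tug. The gripper is open, the wrist force is about 1 N (noise level), and the grey spinner was not approached.
- **Overshoot when seating:** After the rotor was back on its seat I pressed it down with about 34 N for a moment to make sure it was home. I released that pressure before opening the fingers. The pull itself never read above about 11.5 N upward.
- **Disagreement:** The wrist-camera estimate of the knob, which was partly hidden, differed by about 4 mm from the two fixed cameras. I used the fixed cameras, and the grasp came out centred.

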